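# Stack the brew timers squarely in their guide tray

## Task

Put the brew timers away: lay the two loose ones on top of the one already in the wooden tray, set down rather than dropped, with all of them lying lengthwise along the side fence. Then slide the tray's metal guide by its black grip right up against the pile so that it sits against the fence, and push the pile's open end so that all three stand flush against the end stop, one square pile. Leave the other things on the bench where they are.

Things in the scene. Friction and masses are not known exactly. Their poses are not given: they have to be found in the camera images.
- tray: Wooden tray fixed to the bench, origin on the bench. Own frame, mm: floor x -75..75, y -125..81, top at z = 5. Side fence, x -32..70, inner face y = 75; end stop, inner face x = 64, spanning y -37..81; both 6 thick, top at z = 50. The -x end is open; the guide stands on the -y side. Timers lie with their length along x.
- pile_home (a point): point on the tray floor under the centre of the finished pile (100 mm length along tray x, 56 mm width along tray y), at x 14, y 47, z 5 mm in the tray's frame; it turns with the tray
- guide (a joint): steel guide of the tray: upright plate 84 mm long (tray x -30 to 54), 4 mm thick, z = 6 to 52 mm, slides along tray +y towards the fence, stays where left (1.2 N). Value in m: inner face at tray y = -0.078 + value; 0 fully open, 0.097 just holds a 56 mm wide pile against the fence, end of travel 0.104.
- guide_grip (a point): centre of the upper part of the guide's black grip, a block 20 mm (tray x) by 16 mm (tray y), z = 8 to 44 mm; this point is 40 mm above the bench, 30 mm behind the guide plate's inner face (away from the fence), 8 mm from the grip's outer face
- timer_a: white flat brew timer, a rounded slab 56 x 100 x 17 mm (x, y, z), about 85 g; origin at the centre of its underside, y along its length, z up. This one lies in the tray, askew, at the bottom of the pile.
- timer_b: white flat brew timer, a rounded slab 56 x 100 x 17 mm (x, y, z), about 85 g; origin at the centre of its underside, y along its length, z up. Loose on the bench to the left or right of the tray.
- timer_c: white flat brew timer, a rounded slab 56 x 100 x 17 mm (x, y, z), about 85 g; origin at the centre of its underside, y along its length, z up. Loose on the bench on the other side of the tray.
- bowl: bystander: cupping bowl 88 mm across, 56 mm high, origin at the centre of its underside
- jar: bystander: syrup jar 65 mm across, 86 mm high, origin at the centre of its underside
- glass: bystander: shot glass 48 mm across, 58 mm high, origin at the centre of its underside
- dosing_cup: bystander: steel dosing cup 60 mm across, 48 mm high, origin at the centre of its underside
- spoon: bystander: teaspoon 136 mm long along its y, 32 mm wide, origin at the centre of its underside
- tamper: bystander: coffee tamper with a wooden handle, 58 mm across, 90 mm high, origin at the centre of its underside
- tape: bystander: roll of tape lying flat, 100 mm across, 25 mm high, origin at the centre of its underside
Mind the look-alikes: they are no part of the job. What is shaped like the timer_b but purple or turquoise is not meant.

How it is judged:
By the outcome, as a careful person would: the job done as asked, in the order asked, and still so for the second after the job is handed in, with the robot touching nothing.
It also fails if it takes over 67 s, if anything falls off the work surface, if the arm or the gripper's body presses on something with over 40 N, if the wrist force passes 120 N, or if a joint passes its speed limit or range.

## Robot

A 6-joint arm with a two-finger parallel gripper is mounted at the origin on a cart in front of the work surface, level with it; the furniture and walls round the work are solid. World frame = base frame: x ahead of the robot, y to its left, z up, the work surface at z = 0. Lengths are in m, angles in rad, forces in N, time in s.
With the tool pointing down it reaches from about 0.35 to 0.975 m from the base axis. Payload 4.9 kg.
Tool frame: the origin (TCP) lies at the very end of the fingers, on their centre line; the grasp point (between the pads) lies 19 mm behind it (ctrl.tcp_to_grasp is the z of the grasp point in the tool frame, in m); z points along the fingers, y is the line along which they close (so a half turn about z gives the same grasp; the last joint's range is limited). The gripper opens to 85 mm and grips with 20 to 120 N. Pads are 22 mm wide; open, the fingers measure 114 mm over their backs; the gripper's body (76 mm by 85 mm) begins 54 mm behind the grasp point. The pads swing forward as they close: fully open they stand 13 mm farther back than shut.
Start: joints at [1.089, 0.053, 1.613, -0, 1.476, -0.119], TCP at [0.222, 0.584, 0.231] pointing down, gripper open.
Joint ranges: [-3.01, 3.01], [-1.01, 2.22], [0.06, 2.58], [-1.02, 4.17], [0.09, 2.62], [-3.14, 3.14]. Speed limits (rad/s): [2.57, 2.57, 3.14, 3.14, 3.14, 3.14].

## Interface

Orientations are given as a rotation vector (axis times angle).
In Python, from station import ctrl, eyes, job, nets gives the robot as it stands. The module is installed in compiled form; this text tells all that it offers.
- The arm moves only by the tool jog_arm, never from a script. Its argument "commands" is one flat list of numbers, 7 for each row, row after row: the shift along the tool's x, y, z each as a share of 0.06 m, from -1 to 1, then the turn, a rotation vector about the tool's x, y, z each as a share of 0.1 rad, from -1 to 1, then the finger opening in mm, from 0 to 85.4. In form: [x, y, z, ax, ay, az, grip, x, y, z, ax, ay, az, grip, ...]. A call has 1 to 20 rows; each row shifts and turns the commanded pose from where the row before left it, along the tool's axes as they then stand; what a row does not reach is not made up. A row lasts 1/8 s, in which the tool goes at most 62.5 mm and 10.7 degrees, less where a joint would pass 70% of its speed; a pose out of reach is approached as far as the arm can. A call with a number of a shift or a turn outside -1 to 1 is refused whole. A call with a gripper value outside its range is refused whole. The fingers move at their own pace and stop on an object; "newtons" is the grip in N (left out, the last holds). Time passes only in rows, so rows that do not move let the fingers close. It gives the time, the measured TCP pose, the force, the opening and the grip force at its end, in the units of the state.
- ctrl.get_obs(): the state, without advancing time (a new reading comes with each control period).
- eyes.get_image(name): name is "scene" or "top" or "wrist"; returns a dict with "image" (420x560x3 uint8, red, green, blue), "z_map" (420x560 float32, m along the optical axis (not along the pixel's ray), 0 where there is no reading), "K" (3x3 intrinsics, pixels), "cam_to_world" (4x4, takes a point from camera to world coordinates). Camera axes: x right, y up, looking along -z (the intrinsics and any distortion apply to the point x, -y, -z); pixel columns grow to the right and rows downward; lengths in m; the calibration is good to about 2 mm. A picture is of the moment at which its call begins.
- job.finish_job(): hands the job in; it is judged then, once.
Trained networks look in the newest picture that a camera, given by its name, has taken for a name from the list of things; names that differ only in an ending like _2 or _b are one class to them, and where a whole thing is asked for, a point or a joint stands for the part that bears it (a point fixed in the world has none). Each returns a list of dicts, best first, with "p" (0 to 1); they miss things now and then, are a little off and sometimes report something else, mostly with a low value. They report only what shows in the picture. A call takes as long as a camera call. They do not tell look-alikes from the thing itself.
- nets.silhouettes(camera, name): "mask" (420x560 bool, what is visible of it) and "bbox" ([left, top, right, bottom] in pixels, round what is visible of it).
The state is a dict: "t": time; "q": joint angles; "dq": joint speeds; "effort": joint torques, N m; "tool_pos": TCP position; "tool_rot": TCP orientation; "contact_force": force on the tool from outside, world axes, zero at the start; "wrist_torque": the same for the moment, N m; "opening": finger opening in m; "grip_force": force on a finger pad.
Only numpy, scipy, OpenCV 4.12 (cv2) and the standard library are available. Lean on these libraries where they do the work, as an engineer would, in place of code of your own. Each camera call takes 0.05 s, during which the arm holds its last target. There are 200 camera calls.

## Working session

There is one attempt and no reset: what is moved stays moved. The work goes in short steps, Python scripts to look and compute and a tool call to move; the robot and the scene stay as the last step left them, time stands still between calls to the robot, and variables do not carry over. Pictures are saved under pics/ and viewed, at most 10 in all, crops included, and the job is handed in when it is done.

Besides the shell and the picture viewer there is one more tool, called after ">>>" as name(argument=value, ...) on one line, values as JSON. jog_arm: Moves the arm, as the interface text tells. Shift numbers are shares of 0.06 m and turn numbers shares of 0.1 rad, none past 1 either way. Its arguments: {"type":"object","properties":{"commands":{"type":"array","items":{"type":"number"}},"newtons":{"type":"number"}},"required":["commands"]}

```bash
mkdir -p pics; cat > h.py <<'E'
import numpy as np, cv2
from station import ctrl, eyes, job, nets
def cloud(im):
    K=im["K"];d=im["z_map"];v,u=np.mgrid[0:d.shape[0],0:d.shape[1]]
    x=(u-K[0,2])/K[0,0]*d;y=(v-K[1,2])/K[1,1]*d
    P=np.stack([x,-y,-d,np.ones_like(d)],-1)@im["cam_to_world"].T
    P=P[...,:3];P[d==0]=np.nan;return P
def save(im,n): cv2.imwrite("pics/"+n,im["image"][...,::-1])
def rect(P,m):
    p=P[m];p=p[~np.isnan(p[:,0])];z=np.median(p[:,2])
    p=p[abs(p[:,2]-z)<.006]
    r=cv2.minAreaRect((p[:,:2]*1000).astype(np.float32));return r,z,len(p),np.median(p,0)
E
python3 - <<'E'
from h import *
for c in ("top","scene"):
    im=eyes.get_image(c);save(im,c+"1.png");P=cloud(im);np.save(c+".npy",P)
    print(c,im["cam_to_world"].round(3).tolist(),im["K"].round(1).tolist())
    for n in ("timer_b","tray","guide","guide_grip","bowl","jar","glass","dosing_cup","spoon","tamper","tape"):
        for o in nets.silhouettes(c,n):
            m=o["mask"]
            if m.sum()<20: continue
            try:
                r,z,k,md=rect(P,m);col=np.median(im["image"][m],0)
                print(n,round(o["p"],2),[int(b) for b in o["bbox"]],np.round(r[0],0),np.round(r[1],0),round(r[2],1),round(float(z),3),k,col)
            except Exception as e: print(n,e)
print(ctrl.get_obs())
E
```

```text
top [[-0.002, 0.996, -0.085, 0.466], [-1.0, -0.003, -0.005, 0.062], [-0.005, 0.085, 0.996, 1.108], [0.0, 0.0, 0.0, 1.0]] [[397.8, 0.0, 281.8], [0.0, 397.8, 210.1], [0.0, 0.0, 1.0]]
timer_b 0.95 [296, 191, 324, 229] [559.  -9.] [100.  56.] 17.7 0.022 714 [180. 180. 185.]
timer_b 0.92 [269, 265, 308, 300] [369.  49.] [56. 99.] 39.2 0.017 715 [ 23. 170. 155.]
timer_b 0.84 [207, 181, 245, 216] [589. 215.] [100.  56.] 47.2 0.017 704 [  5. 154. 140.]
timer_b 0.81 [411, 211, 451, 240] [ 507. -343.] [ 56. 100.] 17.4 0.016 725 [183. 181. 180.]
timer_b 0.79 [182, 229, 224, 250] [478. 285.] [99. 54.] 86.9 0.017 679 [182. 179. 174.]
timer_b 0.56 [144, 254, 171, 299] [380. 404.] [57. 99.] 75.9 0.017 740 [106.  37. 129.]
tray 0.97 [278, 167, 360, 243] [576. -35.] [154. 206.] 20.1 0.006 2737 [158.  93.  39.]
tray 0.56 [329, 179, 354, 212] [608. -97.] [92. 39.] 23.1 0.012 241 [140. 128. 113.]
guide 0.56 [329, 180, 354, 209] [606. -99.] [87. 38.] 20.2 0.012 230 [142. 136. 121.]
bowl 0.8 [258, 114, 291, 148] [769.  83.] [80. 81.] 17.5 0.044 713 [38. 18.  8.]
jar 0.73 [322, 102, 353, 137] [805. -80.] [
[... 2394 characters left out ...]
 [92.5 88.5 82. ]
{'t': 1.2, 'q': array([ 1.08898858e+00,  5.26855147e-02,  1.61288386e+00,  1.87933844e-05,
        1.47598173e+00, -1.19000414e-01]), 'dq': array([-0.00064178, -0.00232275, -0.00052081,  0.00018621,  0.00221909,
       -0.00133611]), 'effort': array([-7.53052664e-04, -3.93709803e+01, -3.70443535e+01, -1.76517588e-04,
        9.47093613e-04,  6.84382982e-06]), 'tool_pos': array([0.22180473, 0.58431163, 0.23132222]), 'tool_rot': array([-5.66777680e-01, -3.09003761e+00, -7.10396500e-05]), 'contact_force': array([-0.23753558,  0.71335302, -0.00816815]), 'wrist_torque': array([ 2.87316388e-02, -1.71951232e-05, -3.14309798e-03]), 'grip_force': 0.0, 'opening': 0.08566526617683955}
```

View pics/top1.png

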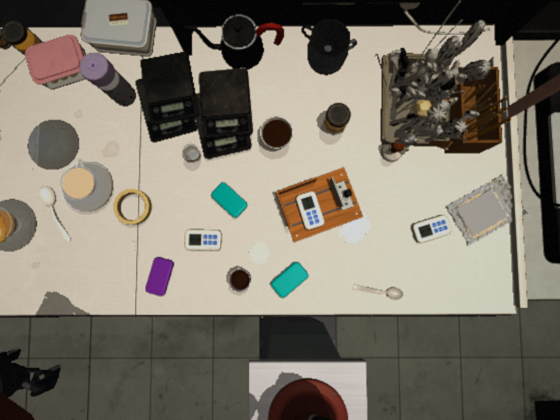

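View pics/scene1.png

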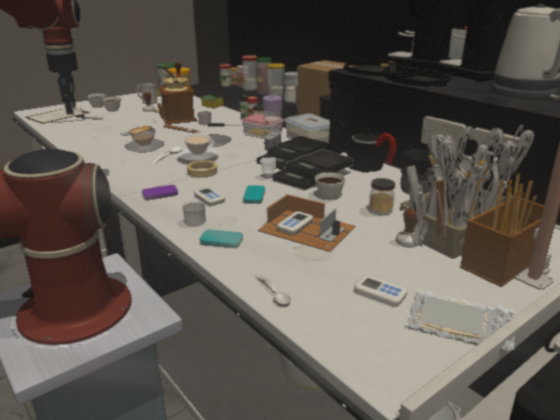

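The top view shows six timer-shaped slabs:
- White at (203,240), (431,229) and (311,210). The last is in the tray.
- Turquoise at (229,199) and (289,280).
- Purple at (159,276).

The white ones fit the description, with b at (203,240) and c at (431,229). The tray's grip and guide are at (343,192), so the fence is on the left and the end stop on the far side. I'll confirm this in one enlarged crop and fit the tray.

```bash
cat >> h.py <<'E'
def tops(c,white=True):
    im=eyes.get_image(c);P=cloud(im);out=[]
    for o in nets.silhouettes(c,"timer_b"):
        m=o["mask"];col=np.median(im["image"][m],0)
        if col.max()-col.min()>40: continue
        r,z,k,md=rect(P,m);(w,h)=r[1];a=r[2]+(90 if h>w else 0)
        out.append((np.round(r[0],1),np.round(r[1],1),round((a+90)%180-90,1),round(float(z)*1000,1)))
    return im,P,out
def to(x,y,z,yaw):
    """remaining: az units, then shifts in tool axes after the turn (units)"""
    from scipy.spatial.transform import Rotation as R
    o=ctrl.get_obs();Rm=R.from_rotvec(o["tool_rot"]).as_matrix()
    cur=np.degrees(np.arctan2(Rm[1,1],Rm[0,1]));d=(yaw-cur+180)%360-180
    c,s=np.cos(np.radians(yaw)),np.sin(np.radians(yaw))
    D=np.array([x,y,z])/1000-o["tool_pos"]
    print("t",round(o["t"],2),"pos",(o["tool_pos"]*1000).round(1),"yaw",round(cur,1),"tilt",Rm[:2,2].round(4),
     "AZ units",round(-np.radians(d)/.1,2),"shift xyz units",(np.array([-s*-1*-1*-1*D[0]-c*D[1] if 0 else (s*D[0]-c*D[1])*1, c*D[0]+s*D[1],-D[2]])/.06).round(3))
E
sed -i 's/np.array(\[-s.*if 0 else (s\*D\[0\]-c\*D\[1\])\*1,/np.array([s*D[0]-c*D[1],/; s/D\[2\]\])\/.06/D[2]])\/.06/' h.py
python3 - <<'E'
from h import *
im=cv2.imread("pics/top1.png")
f=lambda u,v:cv2.resize(im[v-30:v+30,u-30:u+30],(260,260),interpolation=cv2.INTER_CUBIC)
big=cv2.resize(im[155:255,265:375],(440,400),interpolation=cv2.INTER_CUBIC)
o=np.zeros((520,700,3),np.uint8);o[:260,:260]=f(203,240);o[260:,:260]=f(431,229);o[:400,260:]=big
cv2.imwrite("pics/crop.png",o)
for c in("top","scene"):
    P=np.load(c+".npy");p=P[~np.isnan(P[...,0])]
    a=np.radians(20.1);X=np.array([np.cos(a),np.sin(a)]);Y=np.array([-X[1],X[0]])
    q=p[:,:2]*1000-[568.4,-14.3];tx,ty=q@X,q@Y;z=p[:,2]*1000
    s=(abs(tx)<85)&(ty>-130)&(ty<95)
    for n,m in(("fence",s&(z>43)&(z<54)&(ty>65)&(tx<58)),("stop",s&(z>43)&(z<54)&(tx>52)&(ty<72)&(ty>-45)),("guide",s&(z>38)&(z<57)&(ty<-50))):
        if m.sum()<5: print(n,m.sum());continue
        A=np.c_[tx[m],ty[m]];l=cv2.fitLine(A.astype(np.float32),2,0,.01,.01).ravel()
        print(c,n,m.sum(),"dir",np.degrees(np.arctan2(l[1],l[0])).round(1),"mean",A.mean(0).round(1),"min",A.min(0).round(1),"max",A.max(0).round(1),z[m].mean().round(1))
to(478,285,120,-3.1)
E
```

```text
top fence 75 dir 0.0 mean [13.5 78. ] min [-29.7  75. ] max [56.6 80.8] 49.4
top stop 97 dir 89.9 mean [67.2 16.8] min [ 64.4 -36.8] max [71.  70.7] 48.9
top guide 113 dir 16.8 mean [  8.  -85.4] min [ -28.5 -111.4] max [ 53.8 -73.2] 46.5
scene fence 54 dir 0.1 mean [ 9.4 72.7] min [-32.4  68.9] max [56.3 79. ] 46.7
scene stop 95 dir -89.8 mean [66.  14.4] min [ 55.1 -40.7] max [71.9 71.9] 46.0
scene guide 117 dir 8.4 mean [  6.8 -87.1] min [ -30.8 -115.9] max [ 55.3 -76.6] 44.4
t 1.2 pos [221.8 584.3 231.3] yaw 69.2 tilt [0. 0.] AZ units 12.62 shift xyz units [4.75  4.533 1.855]
```

View pics/crop.png

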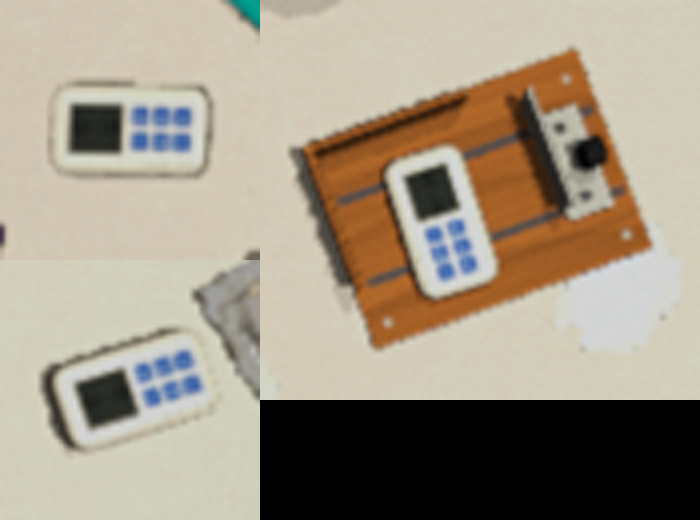

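The crop confirms it: both loose timers are white with a dark screen and blue keys. The fence is on the left, the end stop at the far side and the black grip on the right. The tray fit is origin (568.4, -14.3) mm with a yaw of 20.1°, and the fence and stop positions agree to within 1 mm.

```bash
sed -i 's/np.array(\[s\*D\[0\]-c\*D\[1\],/np.array([-s*D[0]+c*D[1],/' h.py; grep -n "AZ\|-s" h.py
```

```text
29:     "AZ units",round(-np.radians(d)/.1,2),"shift xyz units",(np.array([-s*D[0]+c*D[1], c*D[0]+s*D[1],-D[2]])/.06).round(3))
```

>>> jog_arm(commands=[0,0,0,0,0,0.97,85,0,0,0,0,0,0.97,85,0,0,0,0,0,0.97,85,0,0,0,0,0,0.97,85,0,0,0,0,0,0.97,85,0,0,0,0,0,0.97,85,0,0,0,0,0,0.97,85,0,0,0,0,0,0.97,85,0,0,0,0,0,0.97,85,0,0,0,0,0,0.97,85,0,0,0,0,0,0.97,85,0,0,0,0,0,0.97,85,0,0,0,0,0,0.98,85,-0.68,0.65,0.26,0,0,0,85,-0.68,0.65,0.26,0,0,0,85,-0.68,0.65,0.26,0,0,0,85,-0.68,0.65,0.26,0,0,0,85,-0.68,0.65,0.26,0,0,0,85,-0.68,0.65,0.26,0,0,0,85,-0.67,0.63,0.26,0,0,0,85])

```text
t: 3.7
tool_pos: [0.479, 0.2836, 0.122]
tool_rot: [2.281, 2.16, 0.001]
contact_force: [1.3, 0.6, -0.2]
opening: 0.085
grip_force: 0.0
```

```bash
python3 - <<'E'
from h import *
im,P,o=tops("wrist");save(im,"w1.png");[print(x) for x in o]
to(478,285,2,-3.1)
E
```

```text
(array([480.8, 283.9]), array([99.8, 56. ]), 89.0, 17.3)
t 3.8 pos [479.5 281.  120.3] yaw -3.4 tilt [-0.0019 -0.0024] AZ units -0.06 shift xyz units [ 0.065 -0.028  1.972]
```

>>> jog_arm(commands=[0,0.02,0.5,0,0,-0.24,85,0,0,0.6,0,0,0,85,0,0,0.5,0,0,0,85,0,0,0.25,0,0,0,85,0,0,0.1,0,0,0,85,0,0,0,0,0,0,85,0,0,0,0,0,0,50,0,0,0,0,0,0,50,0,0,0,0,0,0,50,0,0,0,0,0,0,50], newtons=30)

```text
t: 5.05
tool_pos: [0.4801, 0.2854, 0.0067]
tool_rot: [2.254, 2.187, 0.003]
contact_force: [-0.4, -0.6, 6.2]
opening: 0.0542
grip_force: 32.1
```

>>> jog_arm(commands=[0,0,-0.3,0,0,0,50,0,0,-0.6,0,0,0,50,0,0,-0.8,0,0,0,50,0,0,-0.5,0,0,0,50,0,0,0,0,0,0,50])

```text
t: 5.68
tool_pos: [0.481, 0.2859, 0.1411]
tool_rot: [2.253, 2.186, 0.011]
contact_force: [-0.5, -0.2, -1.0]
opening: 0.0536
grip_force: 32.3
```

```bash
python3 - <<'E'
from h import *
im,P,o=tops("wrist");save(im,"w2.png");[print(x) for x in o]
print(ctrl.get_obs()["opening"],ctrl.get_obs()["grip_force"],ctrl.get_obs()["contact_force"])
im,P,o=tops("top");[print(x) for x in o]
a=np.radians(20.1);X=np.array([np.cos(a),np.sin(a)]);Y=np.array([-X[1],X[0]])
for q in o: d=q[0]-[568.4,-14.3];print("tray",(d@X).round(1),(d@Y).round(1))
to(559,-9,130,-70)
E
```

```text
(array([481.3, 284.5]), array([99.8, 56. ]), 88.7, 151.7)
0.054268977414179194 32.307804711163044 [ 0.52692669  0.53537747 -1.42651734]
(array([476.6, 256. ]), array([53.4, 41.3]), 0.6, 146.6)
(array([ 507.1, -343.1]), array([55.6, 99.7]), -73.0, 16.7)
(array([558.9,  -8.6]), array([99.2, 55.9]), 17.6, 21.9)
tray 6.7 285.4
tray -170.6 -287.7
tray -7.0 8.6
t 5.88 pos [477.6 284.4 134.8] yaw -1.7 tilt [-0.0036 -0.0015] AZ units 11.92 shift xyz units [-0.398  5.059  0.079]
```

View pics/w2.png

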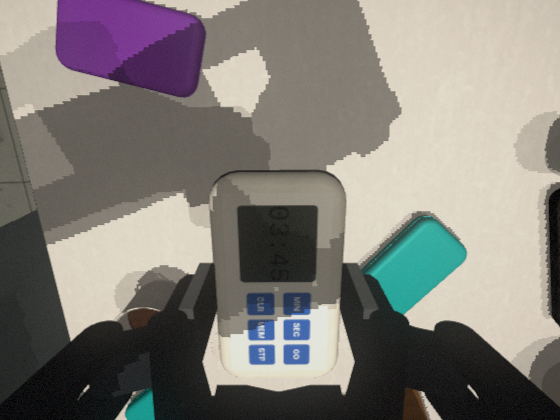

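The view shows the white timer held squarely between the pads around (278,270), with the purple and turquoise ones untouched.

>>> jog_arm(commands=[0,0,0,0,0,0.99,50,0,0,0,0,0,0.99,50,0,0,0,0,0,0.99,50,0,0,0,0,0,0.99,50,0,0,0,0,0,0.99,50,0,0,0,0,0,0.99,50,0,0,0,0,0,0.99,50,0,0,0,0,0,0.99,50,0,0,0,0,0,0.99,50,0,0,0,0,0,0.99,50,0,0,0,0,0,0.99,50,0,0,0,0,0,0.99,50,-0.06,0.5,0,0,0,0,50,-0.06,0.75,0,0,0,0,50,-0.06,0.75,0,0,0,0,50,-0.06,0.75,0,0,0,0,50,-0.06,0.75,0.1,0,0,0,50,-0.05,0.75,0.2,0,0,0,50,-0.05,0.6,0.2,0,0,0,50,0,0.21,0.3,0,0,0,50])

```text
t: 8.38
tool_pos: [0.5611, -0.0098, 0.0872]
tool_rot: [-3.093, -0.547, 0.003]
contact_force: [-0.7, 1.3, -1.6]
opening: 0.0539
grip_force: 32.3
```

>>> jog_arm(commands=[0,0,0,0,0,0,50,0,0,0,0,0,0,50])

```text
t: 8.62
tool_pos: [0.5609, -0.0071, 0.0886]
tool_rot: [-3.092, -0.553, 0.002]
contact_force: [-0.7, 0.0, -1.3]
opening: 0.0544
grip_force: 32.4
```

```bash
python3 - <<'E'
from h import *
im,P,o=tops("wrist");[print(x) for x in o]
to(559,-8.7,29.5,-70)
E
```

```text
(array([601.8,   1.6]), array([13.6, 54.6]), -70.9, 22.0)
(array([561.2,  -8.6]), array([100. ,  56.3]), 20.8, 99.2)
t 8.72 pos [561.6  -7.1  89.6] yaw -69.7 tilt [0.0008 0.0001] AZ units 0.05 shift xyz units [-0.049  0.01   1.002]
```

>>> jog_arm(commands=[-0.035,-0.01,0.3,0,0,0,50,0,0,0.3,0,0,0,50,0,0,0.2,0,0,0,50,0,0,0.1,0,0,0,50,0,0,0.05,0,0,0,50,0,0,0.03,0,0,0,50,0,0,0,0,0,0,50])

```text
t: 9.6
tool_pos: [0.5596, -0.0085, 0.0307]
tool_rot: [3.093, 0.551, 0.001]
contact_force: [0.2, -0.4, -1.2]
opening: 0.0539
grip_force: 32.4
```

>>> jog_arm(commands=[0,0,0.02,0,0,0,50,0,0,0.02,0,0,0,50,0,0,0,0,0,0,50])

```text
t: 9.98
tool_pos: [0.5595, -0.0084, 0.0287]
tool_rot: [3.093, 0.551, 0.001]
contact_force: [-1.8, -0.0, 3.9]
opening: 0.0542
grip_force: 32.8
```

>>> jog_arm(commands=[0,0,0,0,0,0,58,0,0,0,0,0,0,64,0,0,0,0,0,0,75,0,0,0,0,0,0,84,0,0,-0.1,0,0,0,84,0,0,-0.5,0,0,0,84,0,0,-0.9,0,0,0,84,0,0,-0.4,0,0,0,84,0,0,0,0,0,0,84])

```text
t: 11.1
tool_pos: [0.5611, -0.0087, 0.1452]
tool_rot: [3.091, 0.551, 0.009]
contact_force: [-0.4, -0.5, 0.7]
opening: 0.0838
grip_force: 0.0
```

```bash
python3 - <<'E'
from h import *
im,P,o=tops("wrist");[print(x) for x in o]
to(507,-343,120,17.3)
E
```

```text
(array([ 509.1, -303.7]), array([31.5, 19.2]), 25.7, 15.3)
(array([606.2,  -2.7]), array([51.5, 14.6]), 88.4, 19.6)
(array([560.4, -10. ]), array([98.9, 56. ]), 20.7, 39.3)
t 11.2 pos [558.7  -8.3 141.1] yaw -69.8 tilt [-0.001   0.0001] AZ units -15.2 shift xyz units [-5.07  -2.481  0.351]
```

>>> jog_arm(commands=[0,0,0,0,0,-1,85,0,0,0,0,0,-1,85,0,0,0,0,0,-1,85,0,0,0,0,0,-1,85,0,0,0,0,0,-1,85,0,0,0,0,0,-1,85,0,0,0,0,0,-1,85,0,0,0,0,0,-1,85,0,0,0,0,0,-1,85,0,0,0,0,0,-1,85,0,0,0,0,0,-1,85,0,0,0,0,0,-1,85,0,0,0,0,0,-1,85,0,0,0,0,0,-1,85,0,0,0,0,0,-1,85,0,0,0,0,0,-0.2,85])

```text
t: 13.2
tool_pos: [0.5579, -0.0082, 0.1395]
tool_rot: [-1.86, -2.527, 0.003]
contact_force: [0.7, 0.0, 0.2]
opening: 0.0851
grip_force: 0.0
```

>>> jog_arm(commands=[-0.5,-0.25,0,0,0,0,85,-0.85,-0.42,0,0,0,0,85,-0.85,-0.42,0,0,0,0,85,-0.85,-0.42,0,0,0,0,85,-0.85,-0.42,0.1,0,0,0,85,-0.85,-0.42,0.15,0,0,0,85,-0.32,-0.14,0.1,0,0,0,85,0,0,0,0,0,0,85,0,0,0,0,0,0,85])

```text
t: 14.32
tool_pos: [0.5072, -0.3418, 0.1204]
tool_rot: [-1.86, -2.53, -0.001]
contact_force: [-0.6, -0.8, 0.6]
opening: 0.0848
grip_force: 0.0
```

```bash
python3 - <<'E'
from h import *
im,P,o=tops("wrist");[print(x) for x in o]
to(507,-343,5,17.3)
E
```

```text
(array([ 508.6, -344.9]), array([55.9, 98.5]), -72.9, 17.3)
t 14.43 pos [ 507.6 -341.8  121. ] yaw 17.4 tilt [0.0002 0.0002] AZ units 0.02 shift xyz units [-0.017 -0.016  1.934]
```

>>> jog_arm(commands=[-0.045,0,0.5,0,0,0,85,0,0,0.6,0,0,0,85,0,0,0.5,0,0,0,85,0,0,0.22,0,0,0,85,0,0,0.1,0,0,0,85,0,0,0,0,0,0,85,0,0,0,0,0,0,50,0,0,0,0,0,0,50,0,0,0,0,0,0,50,0,0,0,0,0,0,50])

```text
t: 15.68
tool_pos: [0.5087, -0.3466, 0.0073]
tool_rot: [1.861, 2.528, -0.0]
contact_force: [-0.4, 1.4, 5.9]
opening: 0.0536
grip_force: 32.2
```

>>> jog_arm(commands=[0,0,-0.3,0,0,0,50,0,0,-0.6,0,0,0,50,0,0,-0.9,0,0,0,50,0,0,-0.5,0,0,0,50,0,0,0,0,0,0,50])

```text
t: 16.3
tool_pos: [0.5095, -0.3473, 0.1482]
tool_rot: [1.858, 2.524, -0.001]
contact_force: [0.5, 0.4, -0.3]
opening: 0.0542
grip_force: 32.1
```

```bash
python3 - <<'E'
from h import *
im,P,o=tops("wrist");[print(x) for x in o]
to(560,-9.5,130,-70)
E
```

```text
(array([ 509.2, -346.2]), array([56. , 99.4]), -72.8, 158.1)
t 16.4 pos [ 507.4 -345.5  143.2] yaw 17.3 tilt [-0.0006  0.0005] AZ units 15.24 shift xyz units [ 2.738 -4.962  0.221]
```

>>> jog_arm(commands=[0,0,0,0,0,1,50,0,0,0,0,0,1,50,0,0,0,0,0,1,50,0,0,0,0,0,1,50,0,0,0,0,0,1,50,0,0,0,0,0,1,50,0,0,0,0,0,1,50,0,0,0,0,0,1,50,0,0,0,0,0,1,50,0,0,0,0,0,1,50,0,0,0,0,0,1,50,0,0,0,0,0,1,50,0,0,0,0,0,1,50,0,0,0,0,0,1,50,0,0,0,0,0,1,50,0,0,0,0,0,0.24,50])

```text
t: 18.4
tool_pos: [0.5067, -0.3448, 0.141]
tool_rot: [-3.091, -0.544, 0.004]
contact_force: [-0.6, -0.6, -0.6]
opening: 0.0537
grip_force: 32.1
```

>>> jog_arm(commands=[0.25,-0.46,0,0,0,0,50,0.44,-0.8,0,0,0,0,50,0.44,-0.8,0,0,0,0,50,0.44,-0.8,0,0,0,0,50,0.44,-0.8,0.1,0,0,0,50,0.44,-0.8,0.1,0,0,0,50,0.29,-0.5,0.3,0,0,0,50,0,0,0.2,0,0,0,50,0,0,0,0,0,0,50,0,0,0,0,0,0,50])

```text
t: 19.65
tool_pos: [0.5607, -0.011, 0.1018]
tool_rot: [3.094, 0.543, 0.0]
contact_force: [-0.1, -0.2, -0.6]
opening: 0.0541
grip_force: 32.1
```

```bash
python3 - <<'E'
from h import *
im,P,o=tops("wrist");[print(x) for x in o]
to(560,-9.5,46,-70)
E
```

```text
(array([601.9,   6.1]), array([10.7, 55. ]), -68.6, 38.9)
(array([607.8,  -2. ]), array([ 9.3, 47. ]), -85.9, 19.7)
(array([563.5, -11.8]), array([99.2, 56.1]), 19.8, 111.8)
t 19.75 pos [561.1 -11.1 102.4] yaw -70.1 tilt [ 0.0012 -0.0003] AZ units -0.02 shift xyz units [-0.009 -0.031  0.941]
```

>>> jog_arm(commands=[-0.02,-0.04,0.3,0,0,0,50,0,0,0.3,0,0,0,50,0,0,0.15,0,0,0,50,0,0,0.1,0,0,0,50,0,0,0.05,0,0,0,50,0,0,0.02,0,0,0,50,0,0,0,0,0,0,50])

```text
t: 20.62
tool_pos: [0.559, -0.0081, 0.0469]
tool_rot: [3.094, 0.545, 0.001]
contact_force: [-0.1, -0.4, -0.9]
opening: 0.0536
grip_force: 32.1
```

>>> jog_arm(commands=[0,0,0.02,0,0,0,50,0,0,0.01,0,0,0,50,0,0,0,0,0,0,50])

```text
t: 21.0
tool_pos: [0.5593, -0.0082, 0.0464]
tool_rot: [3.094, 0.545, 0.001]
contact_force: [-2.8, -0.4, 6.4]
opening: 0.054
grip_force: 32.8
```

>>> jog_arm(commands=[0,0,0,0,0,0,58,0,0,0,0,0,0,64,0,0,0,0,0,0,75,0,0,0,0,0,0,84,0,0,-0.1,0,0,0,84,0,0,-0.5,0,0,0,84,0,0,-0.8,0,0,0,84,0,0,-0.3,0,0,0,84,0,0,0,0,0,0,84])

```text
t: 22.12
tool_pos: [0.5597, -0.0083, 0.1484]
tool_rot: [3.093, 0.545, 0.005]
contact_force: [0.5, 0.6, -0.5]
opening: 0.0841
grip_force: 0.0
```

```bash
python3 - <<'E'
from h import *
im,P,o=tops("wrist");[print(x) for x in o]
T=np.load("top.npy");p=T[188:199,341:353];i=eyes.get_image("top")["image"]
m=(i[183:204,336:358].max(-1)<60);q=T[183:204,336:358][m];q=q[q[:,2]>.034]
print("grip",len(q),(np.median(q,0)*1000).round(1),(q.mean(0)*1000).round(1))
to(616.8,-111.6,110,20.1)
E
```

```text
(array([562.3,  -9. ]), array([98.2, 55.9]), 20.0, 56.3)
(array([6.079e+02, 5.000e-01]), array([ 3.9, 45.4]), -76.0, 18.8)
(array([375., 169.]), array([57.7, 38.8]), 5.3, 25.2)
grip 8 [ 603.1 -116.9   42. ] [ 603.7 -117.7   41.4]
t 22.27 pos [557.4  -7.9 144.4] yaw -70.0 tilt [-0.0036  0.0005] AZ units -15.73 shift xyz units [-1.963  0.336  0.574]
```

>>> jog_arm(commands=[0,0,0,0,0,-1,85,0,0,0,0,0,-1,85,0,0,0,0,0,-1,85,0,0,0,0,0,-1,85,0,0,0,0,0,-1,85,0,0,0,0,0,-1,85,0,0,0,0,0,-1,85,0,0,0,0,0,-1,85,0,0,0,0,0,-1,85,0,0,0,0,0,-1,85,0,0,0,0,0,-1,85,0,0,0,0,0,-1,85,0,0,0,0,0,-1,85,0,0,0,0,0,-1,85,0,0,0,0,0,-1,85,0,0,0,0,0,-0.73,85,-0.6,0.04,0,0,0,0,85,-0.7,0.05,0,0,0,0,60,-0.66,0.05,0.2,0,0,0,50,0,0,0,0,0,0,50])

```text
t: 24.78
tool_pos: [0.6057, -0.1173, 0.1311]
tool_rot: [-1.8, -2.568, 0.003]
contact_force: [0.1, 0.2, -0.3]
opening: 0.0501
grip_force: 0.0
```

>>> jog_arm(commands=[0,0,0,0,0,0,50,0,0,0,0,0,0,50])

```text
t: 25.02
tool_pos: [0.6065, -0.1146, 0.1343]
tool_rot: [-1.798, -2.575, 0.0]
contact_force: [0.5, 0.9, 1.1]
opening: 0.05
grip_force: 0.0
```

```bash
python3 - <<'E'
from h import *
im=eyes.get_image("wrist");save(im,"w3.png");P=cloud(im)*1000
a=np.radians(20.1);X=np.array([np.cos(a),np.sin(a)]);Y=np.array([-X[1],X[0]])
d=P[...,:2]-[568.4,-14.3];tx,ty,z=d@X,d@Y,P[...,2]
m=(tx>-40)&(tx<60)&(ty<-90)&(ty>-130)&(z>36)&(z<50)
print("grip top",m.sum(),tx[m].mean(),ty[m].mean(),np.percentile(tx[m],[2,98]),np.percentile(ty[m],[2,98]),np.median(z[m]))
m=(abs(tx)<70)&(ty<-60)&(ty>-90)&(z>46)&(z<56)
if m.sum():print("plate top",m.sum(),np.percentile(tx[m],[2,98]),np.percentile(ty[m],[2,98]))
c=np.array([568.4,-14.3])-2*X-108*Y;print(c);to(c[0],c[1],20,20.1)
E
```

```text
grip top 609 1.3019757464462054 -104.8684800911113 [-8.19459591 10.81185149] [-113.00501295  -98.3078828 ] 43.57475255418367
plate top 986 [-26.55752142  52.94109406] [-80.23424732 -76.25239252]
[ 603.63705851 -116.40949862]
t 25.07 pos [ 606.7 -114.6  134.6] yaw 20.2 tilt [-0.0003  0.0002] AZ units 0.01 shift xyz units [-0.011 -0.058  1.91 ]
```

View pics/w3.png

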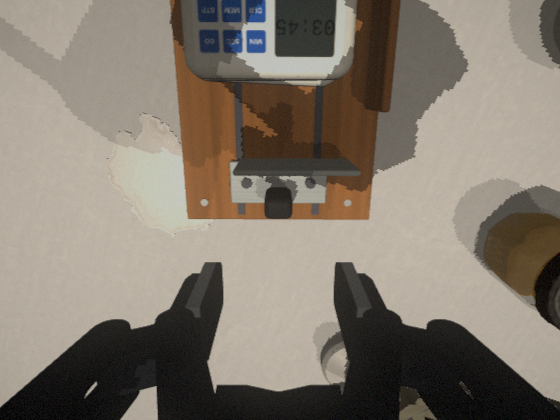

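The guide's grip is at (278,202), and its grip point at tray x ≈ 1, y ≈ -107 sits directly under the tool. Descending to grasp it.

>>> jog_arm(commands=[0,0,0.5,0,0,0,50,0,0,0.6,0,0,0,50,0,0,0.5,0,0,0,50,0,0,0.2,0,0,0,50,0,0,0.06,0,0,0,50,0,0,0,0,0,0,35,0,0,0,0,0,0,10,0,0,0,0,0,0,10,0,0,0,0,0,0,10,0,0,0,0,0,0,10])

```text
t: 26.32
tool_pos: [0.6071, -0.1164, 0.0249]
tool_rot: [1.799, 2.575, -0.002]
contact_force: [-5.4, -1.5, 6.5]
opening: 0.0193
grip_force: 30.3
```

```bash
python3 - <<'E'
from h import *
o=ctrl.get_obs();a=np.radians(20.1);d=o["tool_pos"][:2]*1000-[568.4,-14.3]
print(d@[np.cos(a),np.sin(a)],d@[-np.sin(a),np.cos(a)])
E
```

```text
1.2908162809556245 -109.18916693901294
```

>>> jog_arm(commands=[0.2,0,0,0,0,0,10,0.3,0,0,0,0,0,10,0.25,0,0,0,0,0,10,0.15,0,0,0,0,0,10,0.08,0,0,0,0,0,10,0.08,0,0,0,0,0,10,0.08,0,0,0,0,0,10,0.08,0,0,0,0,0,10,0.08,0,0,0,0,0,10,0.08,0,0,0,0,0,10,0.08,0,0,0,0,0,10,0.05,0,0,0,0,0,10,0,0,0,0,0,0,10])

```text
t: 27.95
tool_pos: [0.5763, -0.0317, 0.0249]
tool_rot: [1.798, 2.574, -0.002]
contact_force: [-3.1, -3.7, 6.1]
opening: 0.0192
grip_force: 30.4
```

```bash
cat > g.py <<'E'
from h import *
im=eyes.get_image("top");save(im,"tt.png");P=cloud(im)*1000
a=np.radians(20.1);X=np.array([np.cos(a),np.sin(a)]);Y=np.array([-X[1],X[0]])
d=P[...,:2]-[568.4,-14.3];tx,ty,z=d@X,d@Y,P[...,2]
o=ctrl.get_obs();q=o["tool_pos"][:2]*1000-[568.4,-14.3];print("tcp tray",(q@X).round(1),(q@Y).round(1),o["t"],o["contact_force"].round(1))
m=(tx>-70)&(tx<60)&(ty>-30)&(ty<73)&(z>53)&(z<60)
if m.sum()>20:print("top",m.sum(),np.percentile(tx[m],[1,99]).round(1),np.percentile(ty[m],[1,99]).round(1))
E
python3 g.py
```

```text
tcp tray 1.5 -19.1 28.0 [-4.3 -3.8  5.4]
top 356 [-43.5  41.3] [17.5 72.6]
```

>>> jog_arm(commands=[0.03,0,0,0,0,0,10,0.03,0,0,0,0,0,10,0.03,0,0,0,0,0,10,0,0,0,0,0,0,10])

```text
t: 28.5
tool_pos: [0.5753, -0.0289, 0.025]
tool_rot: [1.795, 2.57, -0.006]
contact_force: [-0.9, -11.7, 1.7]
opening: 0.0191
grip_force: 30.0
```

>>> jog_arm(commands=[0.03,0,0,0,0,0,10,0.03,0,0,0,0,0,10,0,0,0,0,0,0,10])

```text
t: 28.88
tool_pos: [0.5753, -0.0288, 0.0251]
tool_rot: [1.791, 2.566, -0.011]
contact_force: [3.4, -22.4, -2.2]
opening: 0.0193
grip_force: 29.6
```

```bash
python3 g.py; python3 - <<'E'
from h import *
im=eyes.get_image("wrist");save(im,"w4.png")
E
```

```text
tcp tray 1.5 -16.0 28.925 [  2.2 -22.   -2.8]
top 328 [-47.5  39.8] [20.5 72.7]
```

View pics/w4.png

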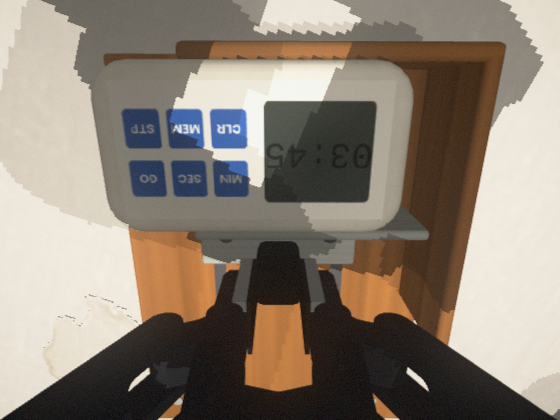

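The view shows the guide plate at (330,235) hard against the timer pile. The fence is along the far side, and the end-stop gap still shows on the right at (430,150). Easing off, releasing, and going round to the open end.

>>> jog_arm(commands=[-0.03,0,0,0,0,0,10,-0.03,0,0,0,0,0,10,0,0,0,0,0,0,30,0,0,0,0,0,0,45,0,0,0,0,0,0,45,0,0,-0.3,0,0,0,45,0,0,-0.6,0,0,0,45,0,0,-0.6,0,0,0,45,0,0,0,0,0,0,30])

```text
t: 30.1
tool_pos: [0.5772, -0.0258, 0.1187]
tool_rot: [1.794, 2.569, 0.006]
contact_force: [0.6, 0.5, 0.5]
opening: 0.0302
grip_force: 0.0
```

>>> jog_arm(commands=[0,0,0,0,0,1,24,0,0,0,0,0,1,24,0,0,0,0,0,1,24,0,0,0,0,0,1,24,0,0,0,0,0,1,24,0,0,0,0,0,1,24,0,0,0,0,0,1,24,0,0,0,0,0,1,24,0,0,0,0,0,1,24,0,0,0,0,0,1,24,0,0,0,0,0,1,24,0,0,0,0,0,1,24,0,0,0,0,0,1,24,0,0,0,0,0,1,24,0,0,0,0,0,1,24,0,0,0,0,0,0.7,24])

```text
t: 32.1
tool_pos: [0.5734, -0.0252, 0.1125]
tool_rot: [-3.093, -0.546, 0.002]
contact_force: [-0.5, -0.2, 0.2]
opening: 0.0243
grip_force: 0.0
```

```bash
cat > u.py <<'E'
from h import *
import sys
tx,ty,z=map(float,sys.argv[1:4]);a=np.radians(20.1);X=np.array([np.cos(a),np.sin(a)]);Y=np.array([-X[1],X[0]])
c=np.array([568.4,-14.3])+tx*X+ty*Y;to(c[0],c[1],z,-69.9)
E
python3 u.py -87 47 9
```

```text
t 32.1 pos [573.4 -25.2 112.5] yaw -70.0 tilt [-0.0013  0.0003] AZ units -0.01 shift xyz units [-1.466 -0.983  1.724]
```

>>> jog_arm(commands=[-0.5,-0.33,0,0,0,0,24,-0.5,-0.33,0,0,0,0,24,-0.47,-0.32,0,0,0,0,24,0,0,0,0,0,0,24,0,0,0.5,0,0,0,24,0,0,0.6,0,0,0,24,0,0,0.4,0,0,0,24,0,0,0.15,0,0,0,24,0,0,0.07,0,0,0,24,0,0,0,0,0,0,24])

```text
t: 33.35
tool_pos: [0.4718, -0.0008, 0.0106]
tool_rot: [3.093, 0.55, 0.002]
contact_force: [0.0, 0.1, 0.3]
opening: 0.024
grip_force: 0.0
```

```bash
python3 u.py -47 47 9; python3 g.py; cp pics/tt.png pics/a.png
```

```text
t 33.35 pos [471.8  -0.8  10.6] yaw -69.8 tilt [ 0.0013 -0.0002] AZ units 0.01 shift xyz units [ 0.651 -0.019  0.027]
tcp tray -86.0 45.8 33.4 [0.4 0.4 0.7]
top 455 [-33.6  41.4] [18.8 72.4]
```

>>> jog_arm(commands=[0.1,0,0,0,0,0,24,0.1,0,0,0,0,0,24,0.08,0,0,0,0,0,24,0.08,0,0,0,0,0,24,0.06,0,0,0,0,0,24,0.06,0,0,0,0,0,24,0.06,0,0,0,0,0,24,0,0,0,0,0,0,24])

```text
t: 34.4
tool_pos: [0.5009, 0.0102, 0.0097]
tool_rot: [3.093, 0.55, -0.003]
contact_force: [-3.7, -2.5, 3.0]
opening: 0.024
grip_force: 2.1
```

>>> jog_arm(commands=[0.04,0,0,0,0,0,24,0.04,0,0,0,0,0,24,0.03,0,0,0,0,0,24,0,0,0,0,0,0,24])

```text
t: 34.9
tool_pos: [0.5074, 0.0126, 0.0097]
tool_rot: [3.093, 0.55, -0.001]
contact_force: [-2.6, -2.4, 0.9]
opening: 0.0242
grip_force: 1.8
```

```bash
python3 u.py -47 47 9
```

```text
t 34.9 pos [507.4  12.6   9.7] yaw -69.8 tilt [-0.0004 -0.0003] AZ units 0.01 shift xyz units [ 0.017 -0.013  0.012]
```

>>> jog_arm(commands=[0.03,0,0,0,0,0,24,0.03,0,0,0,0,0,24,0,0,0,0,0,0,24])

```text
t: 35.28
tool_pos: [0.5092, 0.0133, 0.0096]
tool_rot: [3.092, 0.55, -0.008]
contact_force: [-9.4, -6.1, 7.2]
opening: 0.0241
grip_force: 4.6
```

>>> jog_arm(commands=[0.03,0,0,0,0,0,24,0.02,0,0,0,0,0,24,0,0,0,0,0,0,24])

```text
t: 35.65
tool_pos: [0.5094, 0.0133, 0.009]
tool_rot: [3.091, 0.55, -0.019]
contact_force: [-18.6, -10.5, 12.2]
opening: 0.0242
grip_force: 6.6
```

>>> jog_arm(commands=[-0.08,0,0,0,0,0,24,-0.3,0,0,0,0,0,24,-0.5,0,0,0,0,0,24,-0.2,0,-0.5,0,0,0,24,0,0,-0.9,0,0,0,24,0,0,-0.3,0,0,0,24,0,0,0,0,0,0,24])

```text
t: 36.52
tool_pos: [0.4547, -0.0072, 0.1137]
tool_rot: [3.092, 0.55, 0.008]
contact_force: [-0.1, 0.8, 0.2]
opening: 0.0241
grip_force: 0.0
```

```bash
python3 g.py; python3 - <<'E'
from h import *
o=[]
for c in("top","wrist","scene"):
    im=eyes.get_image(c);P=cloud(im)*1000
    a=np.radians(20.1);X=np.array([np.cos(a),np.sin(a)]);Y=np.array([-X[1],X[0]])
    d=P[...,:2]-[568.4,-14.3];tx,ty,z=d@X,d@Y,P[...,2]
    m=(tx>-60)&(tx<58)&(ty>-10)&(ty<73)&(z>53)&(z<62)
    if m.sum()>20:print(c,"top",m.sum(),np.percentile(tx[m],[1,99]).round(1),np.percentile(ty[m],[1,99]).round(1),np.median(z[m]))
    for l,h in((8,20),(25,36),(42,52)):
        m=(tx>-60)&(tx<-20)&(ty>22)&(ty<70)&(z>l)&(z<h)
        if m.sum()>4:print(c,l,m.sum(),np.percentile(tx[m],[2,10,50]).round(1))
    i=im["image"][...,::-1]
    if c=="wrist":o.append(cv2.resize(i,(400,300)))
    if c=="top":o.append(cv2.resize(i[155:246,265:386],(400,300),interpolation=cv2.INTER_CUBIC))
    if c=="scene":o.append(cv2.resize(i[180:270,250:370],(400,300),interpolation=cv2.INTER_CUBIC))
o.append(o[0]*0)
cv2.imwrite("pics/fin.png",np.vstack([np.hstack(o[:2]),np.hstack(o[2:])]))
E
```

```text
tcp tray -105.6 46.4 36.575 [-0.2  0.2  0.4]
top 652 [-32.2  58.9] [18.  72.5]
top top 628 [-32.5  56.9] [18.3 72.2] 55.9540056136606
top 42 8 [-34.9 -34.5 -32.9]
wrist top 11110 [-33.2  16.5] [16.8 71.1] 56.31680287677975
wrist 25 44 [-35.8 -35.8 -35.8]
wrist 42 6 [-34.1 -34.1 -33.7]
scene top 249 [-35.  57.] [15.3 68.1] 54.26549185732876
scene 8 70 [-38.4 -36.9 -34.8]
scene 25 63 [-38.4 -36.8 -34.3]
scene 42 50 [-36.6 -35.3 -33.6]
```

View pics/fin.png

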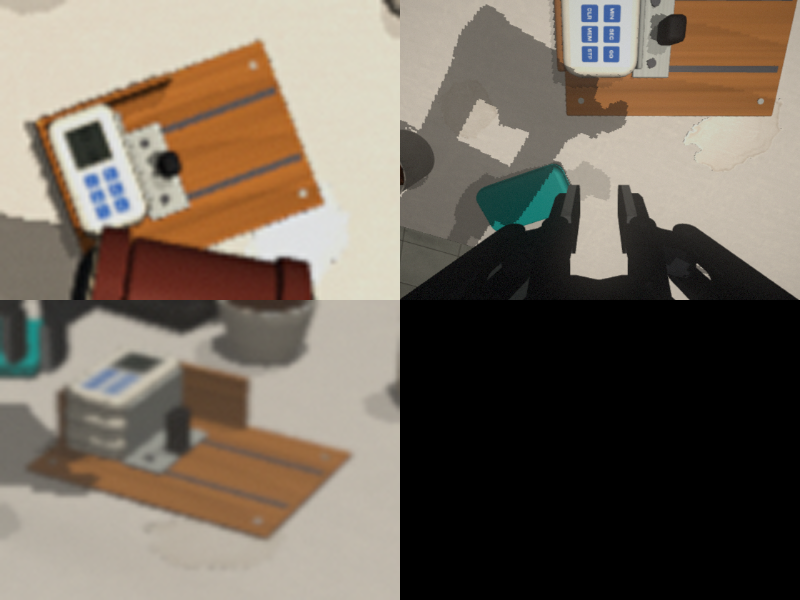

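```bash
python3 - <<'E'
from h import *
for c in("wrist","top"):
    P=cloud(eyes.get_image(c))*1000
    a=np.radians(20.1);X=np.array([np.cos(a),np.sin(a)]);Y=np.array([-X[1],X[0]])
    d=P[...,:2]-[568.4,-14.3];tx,ty,z=d@X,d@Y,P[...,2]
    s=(tx>-27)&(tx<45)
    m=s&(ty>5)&(ty<24)&(z>48)&(z<53.5)
    print(c,"plate top ty",m.sum(),np.percentile(ty[m],[2,25,50,75,98]).round(1))
    m=s&(ty>5)&(ty<40)&(z>55);print("timer edge",np.percentile(ty[m],[.5,2]).round(1))
    m=s&(ty>12)&(ty<24)&(z<46);print("deep pts in gap",m.sum())
E
```

```text
wrist plate top ty 700 [12.1 13.3 14.3 15.3 16.3]
timer edge [17.3 17.9]
deep pts in gap 1
top plate top ty 46 [15.3 16.6 18.  19.9 23.8]
timer edge [18.8 20.5]
deep pts in gap 0
```

```bash
python3 -c "
from station import job
print(job.finish_job())"
```

```text
the job is handed in; nothing more can be done
None
```

I've handed the job in at about 37 s: the three white timers are stacked along the fence, the guide is up against the pile, and the pile's open end lines up within about 2 mm against the stop; I didn't re-measure the bystanders afterwards.

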